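# Set up the recipe stand at its middle notch and put the notebook on it

### The job

Set up the folded recipe stand for reading: swing its back board up from flat by the round bar along the board's free edge, and let it lean back on its wire prop with the prop's foot caught in the middle one of the three notches (board at 67 degrees from flat; once the foot has dropped into the steepest notch it will not come back by itself). Then take the notebook out of the dowel rack and set it down gently, without letting it drop, on the stand's ledge, near its middle, standing on its short edge as it stood in the rack and leaning back flat against the board. Leave the other things on the worktop where they are.

Things in the scene. Friction and masses are not known exactly. Their poses are not given: they have to be found in the camera images.
- stand: Light wooden folding recipe stand, 180 wide, 200 deep folded, fixed. Origin: on the worktop under its middle; x points from the reader's side (ledge, hinge) to the back, y left along the hinge, z up. Two base rails (y = +-60, 18 high, ending at x = 67) have three saw-tooth notches each, 8 deep; the prop's foot slides over them towards the hinge but not back. Nothing lies under the bar or the slot.
- board (a joint): Back board's hinge, rad: 0 folded flat (at the start), grows as its free edge swings up towards the reader; stop 1.65. 0.4 kg, no friction holds it: let go, it falls back until the prop's foot catches. Rests at 0.94 (lowest), 1.17 (middle), 1.40 (steepest notch). Going up, the foot drops into them at 0.99, 1.25 and 1.52: swing to about 1.39, then lower to 1.17.
- prop (a joint): Hinge of the steel wire prop on the board's back, rad: 0 folded along the board. It hangs freely; its weight keeps its foot on the rails, it need not be touched.
- stand_hinge (a point): Middle of the board's hinge line, which runs along the stand's y; fixed to the stand at its x = -85, z = 24 mm; axes as the stand's.
- top_bar (a point): Middle of the axis of the round bar (diameter 16, 112 free length along the stand's y) at the board's free edge, 193 from the hinge line, 6 to the reading face's side of it. A 45 x 112 mm hand slot lies beside it: with the board flat (axis 30 above the worktop) pinch the bar from above, one finger in the slot, one beyond the edge; it turns in the fingers as the board swings. x: hinge to bar.
- ledge_mid (a point): Middle of the inside corner of ledge and reading face; moves with the board. x: up along the board, y: along the ledge to the stand's left, z: out of the reading face (up when flat, to the reader when raised). Reading face: z = 0 (180 wide, up to x = 202, bar flush with it); 14 mm from the hinge line. Ledge top: x = 0, 24 deep to a lip 12 high whose outside is at z = 30.
- prop_foot (a point): Middle of the prop's foot, a cross wire 6 mm thick and 140 mm long.
- mid_notch (a point): Where prop_foot lies when the foot is home in the middle notch (fixed to the stand).
- rack: Wooden dowel rack, base 120 x 130 x 16 mm, fixed. Origin: centre of its underside. Eight dowels, 10 thick, tops 101 above the worktop, form two slots along its y: the notebook stands in the one at x = -30 (16 wide), a dark cutting board (170 wide, top 151 above the worktop) in the one at x = +30.
- recipe_book: Notebook, dark blue front,, 208 x 146 x 11 mm to grip (14 with covers), 0.23 kg, standing on its short edge in the rack, top edge 224 above the worktop; pinch it from above at the middle of the top edge. Origin: centre of its back cover; the body reaches x +-104, y -75 to 71, z 0 to 11. x: along its length, up at the start; z: out of the front cover, to the rack's -x at the start.
- pepper_mill: Bystander: pepper mill; leave it alone. Origin: centre of its underside.
- mug: Bystander: mug; leave it alone. Origin: centre of its underside.
- garlic: Bystander: garlic bulb; leave it alone. Origin: centre of its underside.
- kitchen_timer: Bystander: kitchen timer; leave it alone. Origin: centre of its underside.

How it is judged (in metres and radians):
On the way, in this order (a step that is already met when the one before it is completed fails the run):
1. the board leans on its prop in the middle notch, released, while the notebook still stands in the rack (value of joint board between 1.1 and 1.24 rad and distance between prop_foot and mid_notch below 0.008 m and contact force between the fingers and stand below 0.2 N and velocity of joint board between -0.05 and 0.05 rad/s and distance between recipe_book and rack below 0.135 m), for 0.3 s.
2. the notebook stands on the ledge, leaning against the board (x of recipe_book in the frame of ledge_mid between 0.094 and 0.116 m and y of recipe_book in the frame of ledge_mid between -0.03 and 0.03 m and z of recipe_book in the frame of ledge_mid between -0.008 and 0.024 m and angle between the x axis of recipe_book and the x axis of ledge_mid, either way round below 0.15 rad and angle between the z axis of recipe_book and the z axis of ledge_mid, either way round below 0.15 rad), for 0.2 s.
At the end, for the whole second after the job is handed in: Prop foot within 8 mm of mid_notch, board at 1.10 to 1.24 rad. Notebook let go, at rest, on its short edge on the ledge: in ledge_mid its origin has x 94 to 116 mm, y within 30 mm, z -8 to 24 mm, its axes within 0.15 rad of the board's. Bystanders within 30 mm of their places (all of step 2 and value of joint board between 1.1 and 1.24 rad and distance between prop_foot and mid_notch below 0.008 m and linear speed of recipe_book below 0.02 m/s and angular speed of recipe_book below 0.1 rad/s and contact force between the fingers and recipe_book below 0.2 N and contact force between the fingers and stand below 0.2 N); the robot touches nothing.
It fails at once if the notebook falls over (leans more than 1.1 rad) (angle between recipe_book's own x axis and vertical above 1.1 rad).
It fails at once if the notebook is dropped (falls at more than 0.6 m/s while not held) (linear speed of recipe_book above 0.6 m/s and contact force between the fingers and recipe_book below 0.1 N).
It fails at once if a bystander is moved by more than 30 mm (distance of any of pepper_mill, mug, garlic, kitchen_timer from where it was at the start of the episode above 0.03 m).
It also fails if it takes over 59 s, if anything falls off the work surface, if the arm or the gripper's body presses on something with over 40 N, if the wrist force passes 120 N, or if a joint passes its speed limit or range.

### The arm

A 6-joint arm with a two-finger parallel gripper is mounted at the origin on a cart in front of the work surface, level with it; the furniture and walls round the work are solid. World frame = base frame: x ahead of the robot, y to its left, z up, the work surface at z = 0. Lengths are in mm, angles in degrees, forces in N, time in s.
With the tool pointing down it reaches from about 275 to 750 mm from the base axis. Payload 10.2 kg.
Tool frame: the origin (TCP) lies at the very end of the fingers, on their centre line; the grasp point (between the pads) lies 19 mm behind it; z points along the fingers, y is the line along which they close (so a half turn about z gives the same grasp; the last joint's range is limited). The gripper opens to 85 mm and grips with 20 to 120 N. Pads are 22 mm wide; open, the fingers measure 114 mm over their backs; the gripper's body (76 mm by 85 mm) begins 54 mm behind the grasp point. The pads swing forward as they close: fully open they stand 13 mm farther back than shut.
Start: joints at [-89.634, 17.928, 85.812, -0, 76.261, -12.8], TCP at [119.572, -511.208, 231.294] pointing down, gripper open.
Joint ranges: [-168.41, 168.41], [-55.51, 124.54], [10.69, 146.95], [-70.63, 250.63], [1, 178], [-165.06, 165.06]. Speed limits (degrees/s): [136.94, 136.94, 172.46, 180, 180, 180].

### API

Orientations are given as a 3x3 rotation matrix whose columns are the frame's x, y, z axes.
In Python, from rig import arm gives the robot as it stands.
- The arm moves only by the tool carry_out, never from a script. Its argument "steps" is a list of rows, each a list of 7 numbers: the closure, from -1 (fully open) to 1 (shut), then the shift along the world's x, y, z in mm, then the turn, a rotation vector about the world's x, y, z in rad. In form: [[claw, tx, ty, tz, wx, wy, wz], ...]. A call has 1 to 12 rows; each row is the pose to reach, as a shift and turn from the pose commanded when the call began; what a row does not reach only later rows make up. A row lasts 1/10 s, in which the tool goes at most 50 mm and 8.59 degrees, less where a joint would pass 70% of its speed; a pose out of reach is approached as far as the arm can. A call with a gripper value outside its range is refused whole. The fingers move at their own pace and stop on an object; the grip force is fixed at half the most. Time passes only in rows, so rows that repeat a pose let the fingers close. It gives the time, the measured TCP pose, the force, the opening and the grip force at its end, in the units of the state.
- arm.read_state(): the state, without advancing time (a new reading comes with each control period).
- arm.grab_frame(name): name is "scene" or "top" or "wrist"; returns (picture, depth): 400x640x3 uint8, red, green, blue; 400x640 float32, mm along the optical axis (not along the pixel's ray), 0 where there is no reading.
- arm.camera_params(name): a dict with "fx", "fy", "cx", "cy" (pixels), "R" (3x3) and "t" (3): a world point X has camera coordinates R X + t; the wrist camera has in their place "tool_from_camera" (4x4, takes a point from camera to tool coordinates, whose origin is the TCP and whose axes are the flange's). Camera axes: x right, y down, z forward; pixel columns grow to the right and rows downward; lengths in mm; the calibration is good to about 2 mm. A picture is of the moment at which its call begins: read the wrist's pose just before it. camera_params takes no time and is no camera call.
- arm.hand_in(): hands the job in; it is judged then, once.
The state is a dict: "t": time; "q": joint angles; "qd": joint speeds; "tau": joint torques, N m; "tcp_pos": TCP position; "orientation": TCP orientation; "wrist_force": force on the tool from outside, world axes, zero at the start; "torque": the same for the moment, N m; "gripper_width": finger opening in mm; "grip_force": force on a finger pad.
Only numpy, scipy, OpenCV 4.12 (cv2) and the standard library are available. Lean on these libraries where they do the work, as an engineer would, in place of code of your own. Each camera call takes 0.05 s, during which the arm holds its last target. There are 200 camera calls.

## Working session

There is one attempt and no reset: what is moved stays moved. The work goes in short steps, Python scripts to look and compute and a tool call to move; the robot and the scene stay as the last step left them, time stands still between calls to the robot, and variables do not carry over. Pictures are saved under pics/ and viewed, at most 12 in all, crops included, and the job is handed in when it is done.

Besides the shell and the picture viewer there is one more tool, called after "Request:" by a JSON object that holds its "op" and its "data". carry_out: Moves the arm, as the interface text tells. Its arguments: {"type":"object","properties":{"steps":{"type":"array","items":{"type":"array","items":{"type":"number"}}}},"required":["steps"]}

```bash
mkdir -p pics
python3 - <<'E'
from rig import arm
import cv2,numpy as np
for n in("scene","top"):
    p,d=arm.grab_frame(n); cv2.imwrite(f"pics/{n}0.png",p[:,:,::-1]); np.save(f"pics/{n}0.npy",d)
    c=arm.camera_params(n); R=np.array(c["R"]);print(n,c["fx"],c["cx"],c["cy"],(-R.T@np.array(c["t"])).round(),R.round(3).tolist())
s=arm.read_state();print(s["tcp_pos"],s["orientation"],s["gripper_width"],s["t"])
E
```

```text
scene 463.21619450395156 308.2878127509396 199.1509441045525 [ 567. -726.  686.] [[0.998, -0.066, -0.014], [-0.051, -0.588, -0.808], [0.045, 0.806, -0.59]]
top 458.976144790896 329.9443257161659 210.3134835593527 [ 495.   28. 1156.] [[-0.025, -1.0, -0.018], [-0.994, 0.027, -0.11], [0.11, 0.015, -0.994]]
[ 119.56021658 -510.96368846  230.77447453] [[ 9.73704001e-01  2.27816851e-01 -3.77412282e-05]
 [ 2.27816728e-01 -9.73703273e-01  1.21462416e-03]
 [ 2.39963094e-04 -1.19128249e-03 -9.99999262e-01]] 85.27547220902305 0.1
```

View pics/top0.png

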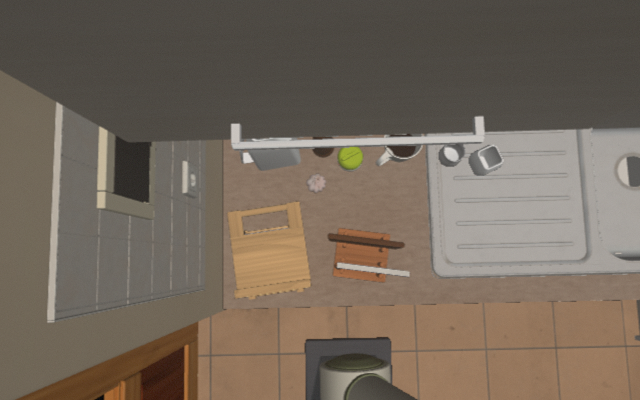

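View pics/scene0.png

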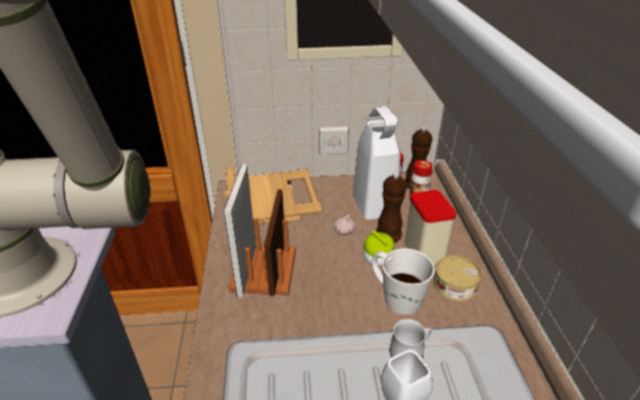

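Top view: the stand's board covers about (230-310, 203-297), with the bar at its far edge (265, 209) and the slot at (266, 222). The rack is at (361, 255), with the white notebook edge at (373, 269) and the dark board at (366, 241). The garlic is at (317, 183). A hood edge with a rail lies above at row 140.

```bash
cat > h.py <<'E'
from rig import arm
import cv2,numpy as np
def cloud(n,d):
    c=arm.camera_params(n);v,u=np.mgrid[:400,:640]
    P=np.stack([(u-c["cx"])*d/c["fx"],(v-c["cy"])*d/c["fy"],d],-1)
    return (P-np.array(c["t"]))@np.array(c["R"])
def rect(pts):
    c,s,a=cv2.minAreaRect(pts.astype(np.float32)); return np.round(c,1),np.round(s,1),round(a,2)
E
python3 - <<'E'
from h import *
d=np.load("pics/top0.npy");img=cv2.imread("pics/top0.png");P=cloud("top",d);z=P[...,2]
reg=np.zeros(z.shape,bool);reg[195:302,222:318]=1
print("worktop z",np.median(z[280:300,320:420]))
m=reg&(z>28)&(z<48)
m=cv2.morphologyEx(m.astype(np.uint8),cv2.MORPH_OPEN,np.ones((2,2)))>0
print("board",rect(P[m][:,:2]),np.percentile(z[m],[5,50,95]))
for r in range(198,302,3): print(r,z[r,262:275:4].round(0),P[r,266,:2].round(0))
# rack
b=np.zeros(z.shape,bool);b[225:285,325:412]=1
for nm,lo,hi in(("nb",205,240),("cut",140,165),("dowel",92,108),("rackbase",10,24)):
    q=b&(z>lo)&(z<hi);print(nm,q.sum(),rect(P[q][:,:2]),np.median(z[q]))
print("rail z",[P[r,c].round() for r,c in((140,300),(140,420),(130,300),(100,300),(60,300))])
ds=np.load("pics/scene0.npy");S=cloud("scene",ds);zs=S[...,2]
for nm,lo,hi,xl,xh in(("nb",200,235,0,700),("cut",130,160,0,700)):
    q=(zs>lo)&(zs<hi)&(S[...,1]>-150)&(S[...,1]<120)&(S[...,0]>250)&(S[...,0]<520);print("scene",nm,q.sum(),rect(S[q][:,:2]),zs[q].max())
cv2.imwrite("pics/c.png",np.hstack([cv2.resize(img[195:305,225:320],None,fx=4,fy=4),cv2.resize(img[215:325,320:415],None,fx=4,fy=4)]))
E
```

```text
worktop z 0.700293285656131
board (array([541. , 161.1]), array([193.3, 252.4]), 7.57) [33.86091427 38.37970332 42.21122304]
198 [-0.  4.  0.  0.] [658. 206.]
201 [ 1. -2.  2. -4.] [651. 207.]
204 [ 2.  6.  1. -1.] [642. 206.]
207 [-0. 32. 38. 41.] [632. 202.]
210 [33. 39. 36. 40.] [623. 201.]
213 [31. -3. -1. -3.] [621. 208.]
216 [1. 3. 2. 2.] [612. 207.]
219 [-3. -1.  2.  2.] [605. 208.]
222 [-2.  2.  5.  2.] [597. 207.]
225 [ 5. -2.  0.  1.] [590. 208.]
228 [ 0.  0. 10. 13.] [582. 208.]
231 [10. 24. 36. 40.] [573. 204.]
234 [41. 39. 34. 41.] [564. 202.]
237 [38. 37. 38. 41.] [557. 202.]
240 [39. 43. 36. 35.] [550. 201.]
243 [38. 39. 38. 39.] [543. 202.]
246 [42. 34. 35. 43.] [535. 203.]
249 [37. 41. 39. 42.] [528. 202.]
252 [40. 38. 38. 37.] [521. 202.]
255 [38. 38. 37. 36.] [513. 202.]
258 [37. 40. 38. 40.] [506. 202.]
261 [41. 37. 39. 42.] [499. 203.]
264 [42. 39. 37. 37.] [492. 203.]
267 [41. 39. 36. 37.] [485. 203.]
270 [38. 39. 38. 39.] [477. 203.]
273 [39. 38. 38. 37.] [470. 203.]
276 [40. 36. 38. 38.] [463. 203.]
279 [41. 41. 40. 38.] [456. 203.]
282 [39. 38. 40. 43.] [449.
[... 154 characters left out ...]
.  3. -0.] [410. 209.]
300 [ 4.  1. -0.  2.] [403. 209.]
nb 411 (array([476.3, -37.9]), array([149.9,  13.4]), 82.57) 224.82480131619437
cut 440 (array([513.1, -30.6]), array([166.6,  73.8]), 86.68) 150.7961628145191
dowel 139 (array([508.4, -26.5]), array([160.7,  93.7]), 82.5) 100.90705380728066
rackbase 1687 (array([509.5, -21.4]), array([144.5, 119.8]), 81.5) 16.59802772018185
rail z [array([633.,  67., 646.]), array([629., -69., 644.]), array([655.,  70., 608.]), array([656.,  61., 712.]), array([655.,  54., 804.])]
scene nb 1643 (array([372.9, -24.4]), array([148.4, 229.8]), 80.09) 234.99142895810357
scene cut 475 (array([370.6, -26.7]), array([147.9, 230.4]), 81.49) 159.98903873669082
```

View pics/c.png

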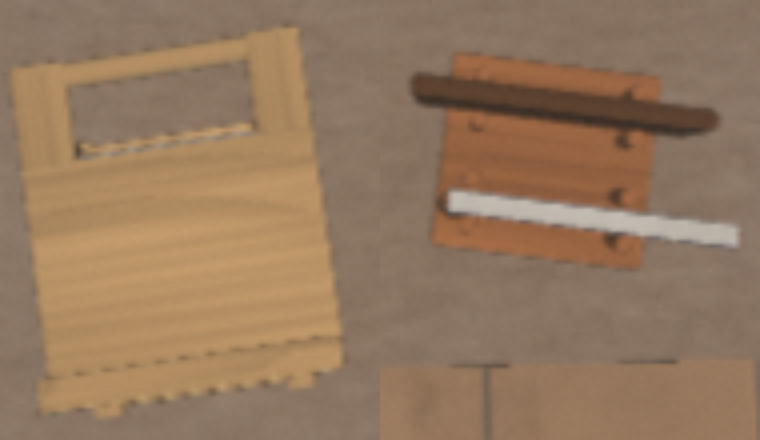

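Crop: the stand is turned with its left side nearer, the bar runs from about (70, 72) to (250, 45), and the near edge has the raised lip. The white notebook edge runs from (448, 203) to (738, 236), so the rack is turned the other way.

```bash
cat >> h.py <<'E'
def cast(n,uv,zp):
    c=arm.camera_params(n);uv=np.asarray(uv,float);R=np.array(c["R"]);C=-R.T@np.array(c["t"])
    D=np.c_[(uv[:,0]-c["cx"])/c["fx"],(uv[:,1]-c["cy"])/c["fy"],np.ones(len(uv))]@R
    return C+D*((zp-C[2])/D[:,2])[:,None]
def line(p): return cv2.fitLine(p[:,:2].astype(np.float32),cv2.DIST_HUBER,0,.01,.01).ravel()
E
python3 - <<'E'
from h import *
img=cv2.imread("pics/top0.png");hsv=cv2.cvtColor(img,cv2.COLOR_BGR2HSV)
print(hsv[209,266],hsv[250,270],hsv[222,266],hsv[265,370],hsv[200,320])
w=(hsv[...,1]>95)&(hsv[...,2]>110)
bar=[]
for u in range(246,288):
    r=np.where(w[200:220,u])[0]+200
    if len(r): bar.append((u,r.mean(),len(r)))
bar=np.array(bar);print("bar thick px",bar[:,2].mean())
B=cast("top",bar[:,:2],30);l=line(B);print("bar dir/pt",l,"yaw",np.degrees(np.arctan2(-l[0],l[1])))
L=[];Rr=[]
for v in range(216,280):
    c=np.where(w[v,222:318])[0]+222; L.append((c.min()-.5,v));Rr.append((c.max()+.5,v))
L=cast("top",L,38);Rr=cast("top",Rr,38);lL=line(L);lR=line(Rr);print("sides",lL,lR)
yaw=np.arctan2(lR[1],lR[0]) if lR[0]>0 else np.arctan2(-lR[1],-lR[0]);print("yaw sides",np.degrees(yaw))
c=np.zeros(img.shape[:2],bool);c[255:285,325:415]=1
wh=c&(hsv[...,1]<60)&(hsv[...,2]>130);v,u=np.where(wh)
n=cast("top",np.c_[u,v],224);print("nb",wh.sum(),rect(n[:,:2]),line(n))
# garlic height
P=cloud("top",np.load("pics/top0.npy"));g=P[172:194,306:328].reshape(-1,3);g=g[g[:,2]>10];print("garlic",g.min(0).round(),g.max(0).round())
# bar midpoint: intersection with side midline
for y in("",):
    yw=np.radians(np.degrees(yaw));ex=np.array([np.cos(yw),np.sin(yw)]);ey=np.array([-ex[1],ex[0]])
    print("ysides",np.median(L[:,:2]@ey),np.median(Rr[:,:2]@ey),"bar x",np.median(B[:,:2]@ex))
    m=(np.median(L[:,:2]@ey)+np.median(Rr[:,:2]@ey))/2;bm=np.median(B[:,:2]@ex)*ex+m*ey
    print("barmid",bm,"hinge",bm-193*ex)
E
```

```text
[ 16 114 181] [ 16 115 186] [ 12  71 140] [ 11 135 142] [ 14  72 135]
bar thick px 6.0476190476190474
bar dir/pt [ 1.2324031e-01 -9.9237686e-01  6.2548914e+02  2.0256337e+02] yaw -172.92085
sides [9.9224794e-01 1.2427376e-01 5.3440491e+02 2.8711026e+02] [9.9186331e-01 1.2730759e-01 5.2963641e+02 1.0565784e+02]
yaw sides 7.314035
nb 428 (array([476.6, -42.4]), array([147.5,  13.4]), 81.47) [ 1.4420065e-01  9.8954844e-01  4.7669278e+02 -4.2695076e+01]
garlic [495.  28.  19.] [ 711.  103. 1156.]
ysides 216.71089302973337 37.36242559131439 bar x 646.2000018245313
barmid [624.76934531 208.26914954] hinge [433.33971885 183.69878936]
```

Request:
{"op": "carry_out", "data": {"steps": [[-0.2, 0, 0, 50, 0, 0, 0], [-0.2, 30, 45, 80, 0, 0, 0.14], [-0.2, 60, 85, 100, 0, 0, 0.28], [-0.2, 90, 128, 100, 0, 0, 0.42], [-0.2, 118, 168, 100, 0, 0, 0.56], [-0.2, 146, 208, 100, 0, 0, 0.7], [-0.2, 174, 248, 100, 0, 0, 0.84], [-0.2, 202, 288, 100, 0, 0, 0.98], [-0.2, 230, 328, 100, 0, 0, 1.12], [-0.2, 258, 368, 100, 0, 0, 1.26], [-0.2, 286, 408, 100, 0, 0, 1.4], [-0.2, 314, 448, 100, 0, 0, 1.467]]}}

```text
t: 1.3
tcp_pos: [429.9, -67.3, 331.2]
orientation: [[-0.131, 0.991, -0.0], [0.991, 0.131, -0.0], [-0.0, -0.0, -1.0]]
wrist_force: [1.3, -1.1, 0.4]
gripper_width: 51.4
grip_force: 0.0
```

Request:
{"op": "carry_out", "data": {"steps": [[-0.2, 28, 40, 0, 0, 0, 0], [-0.2, 56, 80, 0, 0, 0, 0], [-0.2, 84, 120, 0, 0, 0, 0], [-0.2, 112, 160, 0, 0, 0, 0], [-0.2, 140, 200, -20, 0, 0, 0], [-0.2, 166, 236, -50, 0, 0, 0], [-0.2, 185, 262, -90, 0, 0, 0], [-0.2, 191, 271.5, -130, 0, 0, 0], [-0.2, 191, 271.5, -170, 0, 0, 0], [-0.2, 191, 271.5, -181, 0, 0, 0], [-0.2, 191, 271.5, -181, 0, 0, 0]]}}

```text
t: 2.4
tcp_pos: [619.7, 201.8, 149.4]
orientation: [[-0.125, 0.992, -0.003], [0.992, 0.125, -0.0], [-0.0, -0.003, -1.0]]
wrist_force: [-0.3, 0.0, 0.5]
gripper_width: 51.3
grip_force: 0.0
```

Run:
```python
from h import *
s=arm.read_state();print(s["tcp_pos"],s["q"],s["gripper_width"])
p,d=arm.grab_frame("wrist");cv2.imwrite("pics/w1.png",p[:,:,::-1])
c=arm.camera_params("wrist");T=np.array(c["tool_from_camera"]);print(T.round(3).tolist())
v,u=np.mgrid[:400,:640];X=np.stack([(u-c["cx"])*d/c["fx"],(v-c["cy"])*d/c["fy"],d,np.ones_like(d)],-1)@T.T
W=X[...,:3]@np.array(s["orientation"]).T+s["tcp_pos"]
hsv=cv2.cvtColor(p,cv2.COLOR_RGB2HSV)
yw=np.radians(7.2);ex=np.array([np.cos(yw),np.sin(yw)]);ey=np.array([-ex[1],ex[0]])
rel=np.stack([(W[...,:2]-[624.8,208.3])@ex,(W[...,:2]-[624.8,208.3])@ey],-1)
k=(d>0)&(W[...,2]>26)&(W[...,2]<48)&(abs(rel[...,0])<25)&(abs(rel[...,1])<40)
print(k.sum(),np.percentile(rel[k][:,0],[2,50,98]),np.polyfit(rel[k][:,1],rel[k][:,0],1),W[k][:,2].max())
k=(d>0)&(W[...,2]>26)&(W[...,2]<48)&(abs(rel[...,0]+22)<10);print("slot ends y",np.sort(rel[k][:,1][rel[k][:,1]<0])[-5:],np.sort(rel[k][:,1][rel[k][:,1]>0])[:5])
```

```text
[619.73802354 201.78509366 149.40456011] [ 7.75750951e+00  3.78263522e+01  6.75910686e+01 -3.33429717e-03
  7.47371286e+01  5.52486087e-01] 51.34562507080434
[[-0.0, -0.961, -0.276, 69.349], [1.0, -0.0, -0.0, 1.047], [0.0, -0.276, 0.961, -143.134], [0.0, 0.0, 0.0, 1.0]]
1515 [-5.31934253  1.85982976  9.57057753] [7.86350830e-04 1.96003452e+00] 40.731621429323184
slot ends y [-54.88099494 -54.85272977 -54.70315883 -54.67340643 -54.56710798] [57.55788452 57.56033635 57.56698763 57.57456032 57.57765983]
```

View pics/w1.png

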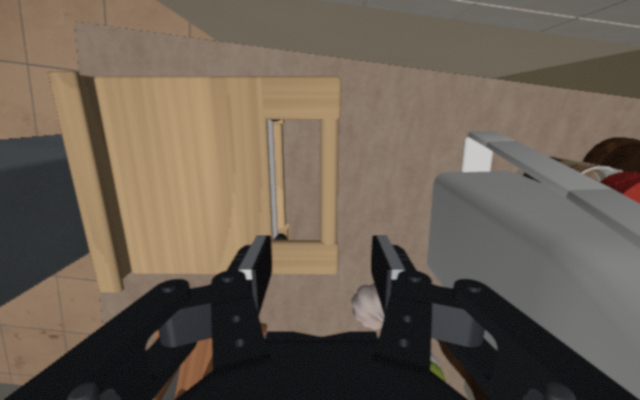

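The wrist view shows the bar at column 328 between the fingers (columns 270 and 375), clear on all sides. The garlic is at (370, 305).

Run:
```python
from h import *
s=arm.read_state();print(s["tcp_pos"],s["t"],s["qd"])
```

```text
[620.68739233 201.81708923 151.69830865] 2.45 [ 0.03530624 -1.95807966 -1.7863262   0.01465844  0.14808645  0.01062184]
```

Request:
{"op": "carry_out", "data": {"steps": [[-0.2, 0, 0, -20, 0, 0, 0], [-0.2, 0, 0, -20, 0, 0, 0], [-0.2, 0, 0, -20, 0, 0, 0]]}}

```text
t: 2.75
tcp_pos: [620.9, 201.9, 132.5]
orientation: [[-0.125, 0.992, 0.003], [0.992, 0.125, 0.0], [0.0, 0.003, -1.0]]
wrist_force: [1.1, 0.2, 0.7]
gripper_width: 51.4
grip_force: 0.0
```

```bash
cat > w.py <<'E'
from h import *
s=arm.read_state();print(s["tcp_pos"],s["t"],np.abs(s["qd"]).max())
p,d=arm.grab_frame("wrist")
c=arm.camera_params("wrist");T=np.array(c["tool_from_camera"])
v,u=np.mgrid[:400,:640];X=np.stack([(u-c["cx"])*d/c["fx"],(v-c["cy"])*d/c["fy"],d,np.ones_like(d)],-1)@T.T
W=X[...,:3]@np.array(s["orientation"]).T+s["tcp_pos"]
E
python3 - <<'E'
from w import *
yw=np.radians(7.2);ex=np.array([np.cos(yw),np.sin(yw)]);ey=np.array([-ex[1],ex[0]])
rel=np.stack([(W[...,:2]-[624.8,208.3])@ex,(W[...,:2]-[624.8,208.3])@ey],-1)
k=(d>0)&(W[...,2]>26)&(W[...,2]<48)&(abs(rel[...,0])<25)&(abs(rel[...,1])<40)
print(k.sum(),np.percentile(rel[k][:,0],[2,50,98]),np.polyfit(rel[k][:,1],rel[k][:,0],1),np.median(W[k][:,2]))
E
```

```text
[620.90840292 201.90436218 132.53530933] 2.75 0.45541924546977075
1724 [-5.30229423  2.00683796  9.57091074] [-0.00497257  1.91434734] 37.41481418024067
```

Request:
{"op": "carry_out", "data": {"steps": [[-0.2, 5, 6.5, -20, 0, 0, 0], [-0.2, 5, 6.5, -50, 0, 0, 0], [-0.2, 5, 6.5, -80, 0, 0, 0], [-0.2, 5, 6.5, -105, 0, 0, 0], [-0.2, 5, 6.5, -120, 0, 0, 0], [-0.2, 5, 6.5, -120, 0, 0, 0], [0.9, 5, 6.5, -120, 0, 0, 0], [0.9, 5, 6.5, -120, 0, 0, 0], [0.9, 5, 6.5, -120, 0, 0, 0], [0.9, 5, 6.5, -120, 0, 0, 0], [0.9, 5, 6.5, -120, 0, 0, 0]]}}

```text
t: 3.9
tcp_pos: [625.5, 208.6, 12.2]
orientation: [[-0.126, 0.992, 0.001], [0.992, 0.126, -0.0], [-0.0, 0.001, -1.0]]
wrist_force: [-4.1, -0.5, 7.0]
gripper_width: 13.9
grip_force: 58.5
```

```bash
python3 -c "
import numpy as np
for t in list(np.arange(.06,1.39,.06))+[1.39]:
    X=193*np.cos(t)-6*np.sin(t)-193;print(round(t,2),round(.992*X,1),round(.1253*X,1),round(193*np.sin(t)+6*np.cos(t)-6,1))"
```

```text
0.06 -0.7 -0.1 11.6
0.12 -2.1 -0.3 23.1
0.18 -4.2 -0.5 34.5
0.24 -6.9 -0.9 45.7
0.3 -10.3 -1.3 56.8
0.36 -14.4 -1.8 67.6
0.42 -19.1 -2.4 78.2
0.48 -24.4 -3.1 88.4
0.54 -30.3 -3.8 98.4
0.6 -36.8 -4.6 107.9
0.66 -43.9 -5.5 117.1
0.72 -51.4 -6.5 125.8
0.78 -59.5 -7.5 134.0
0.84 -68.1 -8.6 141.7
0.9 -77.1 -9.7 148.9
0.96 -86.5 -10.9 155.5
1.02 -96.3 -12.2 161.6
1.08 -106.5 -13.4 167.0
1.14 -116.9 -14.8 171.9
1.2 -127.6 -16.1 176.1
1.26 -138.6 -17.5 179.6
1.32 -149.7 -18.9 182.5
1.38 -161.0 -20.3 184.6
1.39 -162.9 -20.6 184.9
```

Request:
{"op": "carry_out", "data": {"steps": [[0.9, -0.7, -0.1, 11.6, 0, 0, 0], [0.9, -2.1, -0.3, 23.1, 0, 0, 0], [0.9, -4.2, -0.5, 34.5, 0, 0, 0], [0.9, -6.9, -0.9, 45.7, 0, 0, 0], [0.9, -10.3, -1.3, 56.8, 0, 0, 0], [0.9, -14.4, -1.8, 67.6, 0, 0, 0], [0.9, -19.1, -2.4, 78.2, 0, 0, 0], [0.9, -24.4, -3.1, 88.4, 0, 0, 0], [0.9, -30.3, -3.8, 98.4, 0, 0, 0], [0.9, -36.8, -4.6, 107.9, 0, 0, 0], [0.9, -36.8, -4.6, 107.9, 0, 0, 0]]}}

```text
t: 5.0
tcp_pos: [590.3, 204.2, 122.2]
orientation: [[-0.126, 0.992, 0.009], [0.992, 0.126, 0.001], [0.0, 0.009, -1.0]]
wrist_force: [9.9, 2.2, 3.4]
gripper_width: 14.0
grip_force: 60.0
```

Request:
{"op": "carry_out", "data": {"steps": [[0.9, -7.1, -0.9, 9.2, 0, 0, 0], [0.9, -14.6, -1.9, 17.9, 0, 0, 0], [0.9, -22.7, -2.9, 26.1, 0, 0, 0], [0.9, -31.3, -4, 33.8, 0, 0, 0], [0.9, -40.3, -5.1, 41, 0, 0, 0], [0.9, -49.7, -6.3, 47.6, 0, 0, 0], [0.9, -59.5, -7.6, 53.7, 0, 0, 0], [0.9, -69.7, -8.8, 59.1, 0, 0, 0], [0.9, -80.1, -10.2, 64, 0, 0, 0], [0.9, -90.8, -11.5, 68.2, 0, 0, 0], [0.9, -90.8, -11.5, 68.2, 0, 0, 0], [0.9, -90.8, -11.5, 68.2, 0, 0, 0]]}}

```text
t: 6.2
tcp_pos: [501.1, 192.9, 192.3]
orientation: [[-0.125, 0.992, 0.015], [0.992, 0.125, 0.002], [0.0, 0.015, -1.0]]
wrist_force: [9.8, 1.9, 22.5]
gripper_width: 14.0
grip_force: 64.0
```

Run:
```python
from h import *
for n in("scene",):
    p,d=arm.grab_frame(n); cv2.imwrite("pics/s2.png",cv2.resize(p[130:330,150:400,::-1],None,fx=3,fy=3))
```

```text
(no output)
```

View pics/s2.png

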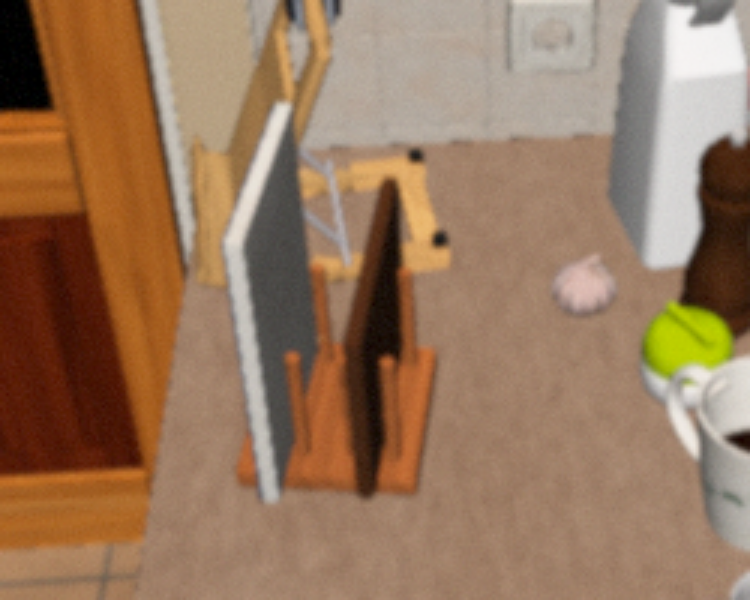

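The board stands in the fingers just short of the middle notch, with the prop wire at (330, 210) in the crop. Notebook, rack and bystanders are undisturbed.

Request:
{"op": "carry_out", "data": {"steps": [[0.9, -8, -1, 5, 0, 0, 0], [0.9, -16, -2, 8, 0, 0, 0], [0.9, -24, -3, 10, 0, 0, 0], [0.9, -32, -4, 12, 0, 0, 0], [0.9, -40, -5, 13, 0, 0, 0], [0.9, -40, -5, 13, 0, 0, 0], [0.9, -40, -5, 13, 0, 0, 0]]}}

```text
t: 6.95
tcp_pos: [458.5, 187.6, 202.7]
orientation: [[-0.126, 0.992, 0.006], [0.992, 0.126, 0.001], [0.0, 0.006, -1.0]]
wrist_force: [2.3, 0.7, 13.3]
gripper_width: 13.6
grip_force: 64.1
```

```bash
cat > b.py <<'E'
from h import *
p,d=arm.grab_frame("top");P=cloud("top",d)
yw=np.radians(7.2);ex=np.array([np.cos(yw),np.sin(yw)]);ey=np.array([-ex[1],ex[0]])
q=P[...,:2]-[433.3+.9,183.7]
X,Y,Z=q@ex,q@ey,P[...,2]
# reading face points, left strip clear of the tool
for lo,hi in((40,85),(-85,-60)):
    k=(d>0)&(Y>lo)&(Y<hi)&(Z>60)&(Z<185)&(abs(X)<150)
    for i in range(5):
        f=np.polyfit(Z[k],X[k],1);r=abs(X-np.polyval(f,Z))<(12-2*i);k&=r
    print(k.sum(),"angle from flat",np.pi/2-np.arctan(f[0]),"X at z24",np.polyval(f,24))
s=arm.read_state();print(s["tcp_pos"],s["wrist_force"])
cv2.imwrite("pics/t_last.png",p[:,:,::-1])
E
python3 b.py
```

```text
Traceback (most recent call last):
  File "b.py", line 10, in <module>
    f=np.polyfit(Z[k],X[k],1);r=abs(X-np.polyval(f,Z))<(12-2*i);k&=r
TypeError: expected non-empty vector for x
```

Request:
{"op": "carry_out", "data": {"steps": [[0.9, 9, 1.1, -1.5, 0, 0, 0], [0.9, 18, 2.3, -3.5, 0, 0, 0], [0.9, 27, 3.4, -6, 0, 0, 0], [0.9, 36, 4.5, -8.5, 0, 0, 0], [0.9, 43, 5.4, -11, 0, 0, 0], [0.9, 43, 5.4, -11, 0, 0, 0], [0.9, 43, 5.4, -11, 0, 0, 0]]}}

```text
t: 7.7
tcp_pos: [501.1, 192.9, 190.5]
orientation: [[-0.126, 0.992, 0.003], [0.992, 0.126, 0.0], [0.0, 0.003, -1.0]]
wrist_force: [3.2, 1.2, 5.5]
gripper_width: 13.7
grip_force: 65.9
```

```bash
sed -i 's/Z>60/Z>40/; s/    for i/    if k.sum()<20: print(lo,k.sum());continue\n    for i/' b.py; python3 b.py
```

```text
111 angle from flat 1.1840749312087462 X at z24 -16.368269566017695
282 angle from flat 1.18042119859048 X at z24 -16.578817850132747
[501.05360416 192.88884892 190.50943037] [2.54625568 1.37147536 6.28521579]
```

View pics/t_last.png

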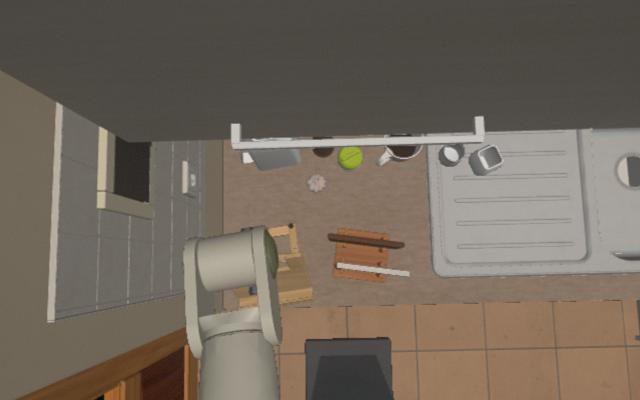

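The top view shows the arm over the stand, with the board raised (right strip at (290, 280)) and everything else in place. I'll open slightly to test the catch.

Request:
{"op": "carry_out", "data": {"steps": [[0.4, 0, 0, 0, 0, 0, 0], [0.4, 0, 0, 0, 0, 0, 0], [0.4, 0, 0, 0, 0, 0, 0], [0.4, 0, 0, 0, 0, 0, 0]]}}

```text
t: 8.15
tcp_pos: [500.3, 192.8, 188.4]
orientation: [[-0.126, 0.992, -0.001], [0.992, 0.126, -0.0], [-0.0, -0.001, -1.0]]
wrist_force: [0.3, 0.4, 0.6]
gripper_width: 25.8
grip_force: 0.0
```

```bash
python3 b.py
```

```text
108 angle from flat 1.17183962712653 X at z24 -16.481553062049663
290 angle from flat 1.1701242380207286 X at z24 -16.66357990944894
[500.39166016 192.83083857 188.34460012] [ 0.21734224  0.56710431 -0.01490253]
```

The catch holds at 1.17 rad with no finger force. Retract and go above the notebook.

Request:
{"op": "carry_out", "data": {"steps": [[0.2, 0, 0, 20, 0, 0, 0], [0.2, 0, 0, 45, 0, 0, 0], [0, 0, 0, 85, 0, 0, 0], [0, 0, 0, 125, 0, 0, 0], [0, -3, -30, 140, 0, 0, -0.06], [0, -7, -70, 140, 0, 0, -0.12], [0, -11, -110, 140, 0, 0, -0.18], [0, -15, -150, 140, 0, 0, -0.24], [0, -19, -190, 140, 0, 0, -0.265], [0, -24, -235, 140, 0, 0, -0.265], [0, -24, -235, 140, 0, 0, -0.265], [0, -24, -235, 140, 0, 0, -0.265]]}}

```text
t: 9.4
tcp_pos: [476.4, -42.7, 328.3]
orientation: [[0.14, 0.99, -0.0], [0.99, -0.14, 0.0], [0.0, -0.0, -1.0]]
wrist_force: [-0.4, -0.2, -0.1]
gripper_width: 42.6
grip_force: 0.0
```

```bash
python3 b.py
python3 - <<'E'
from w import *
k=(d>0)&(W[...,2]>212)&(W[...,2]<236)&(abs(W[...,0]-476)<50)&(abs(W[...,1]+42)<110)
print("book wrist",k.sum(),rect(W[k][:,:2]),line(W[k]),np.median(W[k][:,2]))
hsv=cv2.cvtColor(p,cv2.COLOR_RGB2HSV);m=k&(hsv[...,1]<60);print(m.sum(),rect(W[m][:,:2]))
E
```

```text
492 angle from flat 1.1637229027071356 X at z24 -16.990815726836864
294 angle from flat 1.1708233844290157 X at z24 -16.515122935732805
[476.57060491 -41.83195609 328.38533228] [0.47123474 0.50562831 0.10572354]
[476.57060491 -41.83195609 328.38533228] 9.45 1.5739103307516162
book wrist 2117 (array([478.2, -38.8]), array([151. ,  13.2]), 82.25) [ 1.3776346e-01  9.9046516e-01  4.7939111e+02 -3.4620861e+01] 224.49845019560746
2095 (array([478.9, -38.9]), array([151. ,  11.7]), 82.16)
```

Request:
{"op": "carry_out", "data": {"steps": [[0, 1, 1.5, -25, 0, 0, 0], [0, 1, 1.5, -60, 0, 0, 0], [0, 1, 1.5, -90, 0, 0, 0], [0, 1, 1.5, -110, 0, 0, 0], [0, 1, 1.5, -118, 0, 0, 0], [0, 1, 1.5, -118, 0, 0, 0], [0.95, 1, 1.5, -118, 0, 0, 0], [0.95, 1, 1.5, -118, 0, 0, 0], [0.95, 1, 1.5, -118, 0, 0, 0], [0.95, 1, 1.5, -118, 0, 0, 0], [0.95, 1, 1.5, -118, 0, 0, 0]]}}

```text
t: 10.6
tcp_pos: [478.2, -40.8, 211.7]
orientation: [[0.139, 0.99, 0.002], [0.99, -0.139, -0.001], [-0.0, 0.003, -1.0]]
wrist_force: [-0.3, 0.7, 6.1]
gripper_width: 8.7
grip_force: 60.8
```

Request:
{"op": "carry_out", "data": {"steps": [[0.95, 0, 0, 8, 0, 0, 0], [0.95, 0, 0, 22, 0, 0, 0], [0.95, 0, 0, 40, 0, 0, 0], [0.95, 0, 0, 60, 0, 0, 0], [0.95, 0, 0, 80, 0, 0, 0], [0.95, 0, 0, 100, 0, 0, 0], [0.95, 0, 0, 120, 0, 0, 0], [0.95, 0, 0, 137, 0, 0, 0], [0.95, 0, 0, 150, 0, 0, 0], [0.95, 0, 0, 150, 0, 0, 0], [0.95, 0, 0, 150, 0, 0, 0]]}}

```text
t: 11.7
tcp_pos: [477.4, -40.6, 360.0]
orientation: [[0.139, 0.99, -0.001], [0.99, -0.139, 0.0], [0.0, -0.001, -1.0]]
wrist_force: [-0.3, -0.4, -1.8]
gripper_width: 8.6
grip_force: 59.8
```

Run:
```python
from h import *
p,d=arm.grab_frame("scene"); cv2.imwrite("pics/s3.png",p[:,:,::-1])
s=arm.read_state();print(s["tcp_pos"],s["gripper_width"],s["q"])
S=cloud("scene",d);hsv=cv2.cvtColor(p,cv2.COLOR_RGB2HSV)
k=(d>0)&(S[...,2]>160)&(S[...,2]<345)&(abs(S[...,0]-478)<40)&(S[...,1]>-140)&(S[...,1]<40)
q=S[k];print(k.sum(),q.min(0).round(),q.max(0).round())
# pages/back face plane lean
e=q[:,:2]@[.99,-.139];print("lean x-vs-z",np.polyfit(q[:,2],e,1))
```

```text
[477.33868713 -40.57483216 359.65875298] 8.649183211381908 [-1.89090435e+01  8.67389738e+00  7.86246341e+01  9.91706431e-04
  9.27821324e+01 -1.09415901e+01]
2641 [ 461. -118.  163.] [494.  30. 345.]
lean x-vs-z [2.27662383e-03 4.82571855e+02]
```

View pics/s3.png

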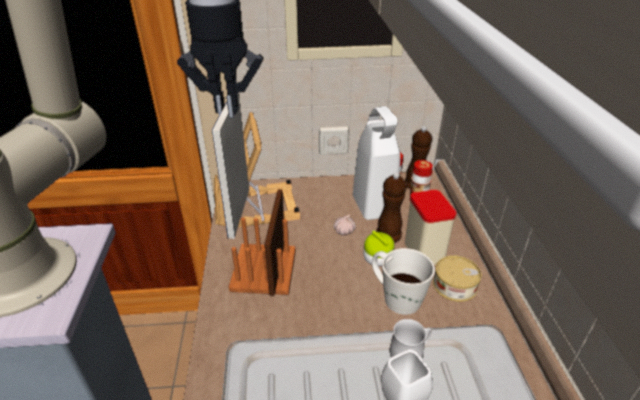

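The notebook hangs straight in the gripper, bottom near (235, 235), clear of the rack. The stand behind it is upright on its prop, and the bystanders are unmoved.

Run:
```python
from scipy.spatial.transform import Rotation as R
import numpy as np
y=np.radians(7.2);print((R.from_rotvec(.3108*np.array([-np.sin(y),np.cos(y),0]))*R.from_rotvec([0,0,.2651])).as_rotvec().round(3))
```

```text
[0.002 0.312 0.263]
```

Request:
{"op": "carry_out", "data": {"steps": [[0.95, -10, 0, 10, 0, 0.06, 0.05], [0.95, -20, 8, 10, 0.001, 0.13, 0.11], [0.95, -25, 18, 10, 0.001, 0.2, 0.17], [0.95, -30, 32, 10, 0.002, 0.27, 0.23], [0.95, -30, 50, 8, 0.002, 0.312, 0.263], [0.95, -30, 80, 5, 0.002, 0.312, 0.263], [0.95, -28, 112, 0, 0.002, 0.312, 0.263], [0.95, -24, 145, -4, 0.002, 0.312, 0.263], [0.95, -18, 178, -8, 0.002, 0.312, 0.263], [0.95, -12, 207, -12, 0.002, 0.312, 0.263], [0.95, -9, 229.4, -13, 0.002, 0.312, 0.263], [0.95, -9, 229.4, -13, 0.002, 0.312, 0.263]]}}

```text
t: 12.95
tcp_pos: [468.4, 190.8, 346.0]
orientation: [[-0.129, 0.943, -0.306], [0.992, 0.123, -0.039], [0.0, -0.308, -0.951]]
wrist_force: [-0.3, 0.8, -3.0]
gripper_width: 8.6
grip_force: 59.8
```

```bash
python3 b.py
python3 - <<'E'
from h import *
s=arm.read_state();print(np.round(s["orientation"],3).tolist(),s["gripper_width"],s["t"])
p,d=arm.grab_frame("scene"); cv2.imwrite("pics/s4.png",cv2.resize(p[60:260,150:400,::-1],None,fx=3,fy=3))
E
```

```text
40 0
293 angle from flat 1.1717805176135814 X at z24 -16.40631557814958
[468.44013976 189.48191172 346.33721352] [ 0.18535149 -0.59099276 -1.98230809]
[[-0.128, 0.944, -0.305], [0.992, 0.121, -0.039], [-0.0, -0.308, -0.951]] 8.777686180675685 13.0
```

View pics/s4.png

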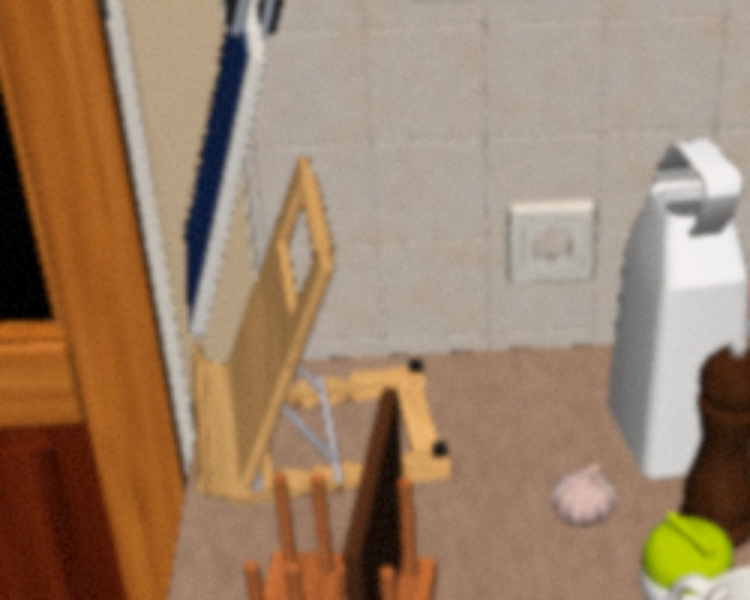

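The notebook, blue front to the reader, hangs over the ledge parallel to the board and about 40 mm in front of it. The prop foot is at (335, 475) in the crop.

Request:
{"op": "carry_out", "data": {"steps": [[0.95, 0, 0, -25, 0, 0, 0], [0.95, -0.5, 0, -50, 0, 0, 0], [0.95, -0.7, 0, -72, 0, 0, 0], [0.95, -0.7, 0, -84, 0, 0, 0], [0.95, 2, 0.3, -97, 0, 0, 0], [0.95, 4, 0.5, -106, 0, 0, 0], [0.95, 3.5, 0.5, -112, 0, 0, 0], [0.95, 2.8, 0.4, -117, 0, 0, 0], [0.95, 2.2, 0.3, -121, 0, 0, 0], [0.95, 2.2, 0.3, -121, 0, 0, 0]]}}

```text
t: 14.05
tcp_pos: [470.6, 189.1, 226.2]
orientation: [[-0.126, 0.944, -0.304], [0.992, 0.12, -0.039], [-0.0, -0.306, -0.952]]
wrist_force: [-0.3, -0.7, -2.0]
gripper_width: 8.6
grip_force: 59.8
```

```bash
python3 b.py
python3 - <<'E'
from h import *
p,d=arm.grab_frame("scene"); cv2.imwrite("pics/s5.png",cv2.resize(p[110:230,190:290,::-1],None,fx=5,fy=5))
E
```

```text
30 angle from flat 1.190257501706116 X at z24 -12.631770624087869
95 angle from flat 1.0248593384731959 X at z24 -42.1829023710379
[470.77281854 189.09095576 226.52589641] [ 0.86044263  0.16058834 -1.84870064]
```

View pics/s5.png

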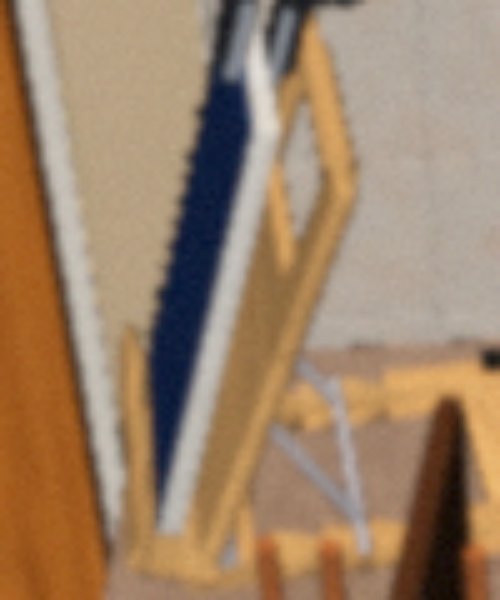

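The notebook's foot (175, 530) lies between lip and board, still just above the ledge. The force is only its weight, so ease down.

Request:
{"op": "carry_out", "data": {"steps": [[0.95, -0.6, -0.1, -2, 0, 0, 0], [0.95, -1.2, -0.1, -4, 0, 0, 0], [0.95, -1.2, -0.1, -4, 0, 0, 0]]}}

```text
t: 14.45
tcp_pos: [469.4, 189.0, 222.2]
orientation: [[-0.126, 0.944, -0.304], [0.992, 0.12, -0.039], [0.0, -0.306, -0.952]]
wrist_force: [0.1, 0.5, -2.3]
gripper_width: 8.6
grip_force: 59.8
```

Request:
{"op": "carry_out", "data": {"steps": [[0.95, -0.3, 0, -1, 0, 0, 0], [0.95, -0.6, -0.1, -2, 0, 0, 0], [0.95, -0.6, -0.1, -2, 0, 0, 0]]}}

```text
t: 14.75
tcp_pos: [469.1, 188.9, 220.6]
orientation: [[-0.126, 0.945, -0.303], [0.992, 0.12, -0.038], [0.0, -0.305, -0.952]]
wrist_force: [0.7, 1.1, -0.8]
gripper_width: 8.4
grip_force: 60.0
```

Request:
{"op": "carry_out", "data": {"steps": [[0.95, -0.3, 0, -1, 0, 0, 0], [0.95, -0.3, 0, -1, 0, 0, 0]]}}

```text
t: 14.95
tcp_pos: [468.7, 188.9, 219.5]
orientation: [[-0.126, 0.945, -0.303], [0.992, 0.12, -0.038], [0.0, -0.306, -0.952]]
wrist_force: [1.2, 0.2, -0.0]
gripper_width: 8.8
grip_force: 60.2
```

Request:
{"op": "carry_out", "data": {"steps": [[0.72, 0, 0, 0, 0, 0, 0], [0.66, 0, 0, 0, 0, 0, 0], [0.62, 0, 0, 0, 0, 0, 0], [0.62, 0, 0, 0, 0, 0, 0], [0.62, 0, 0, 0, 0, 0, 0]]}}

```text
t: 15.45
tcp_pos: [468.7, 188.8, 219.3]
orientation: [[-0.126, 0.944, -0.304], [0.992, 0.12, -0.039], [-0.0, -0.306, -0.952]]
wrist_force: [-0.1, -1.2, -0.5]
gripper_width: 16.1
grip_force: 0.2
```

Run:
```python
from h import *
s=arm.read_state();print(s["grip_force"],s["wrist_force"],s["tcp_pos"])
p,d=arm.grab_frame("scene"); cv2.imwrite("pics/s6.png",cv2.resize(p[110:230,190:290,::-1],None,fx=5,fy=5))
```

```text
0.17047395464032888 [-0.10464188 -1.18719884 -0.46354855] [468.69139145 188.84089637 219.34466107]
```

View pics/s6.png

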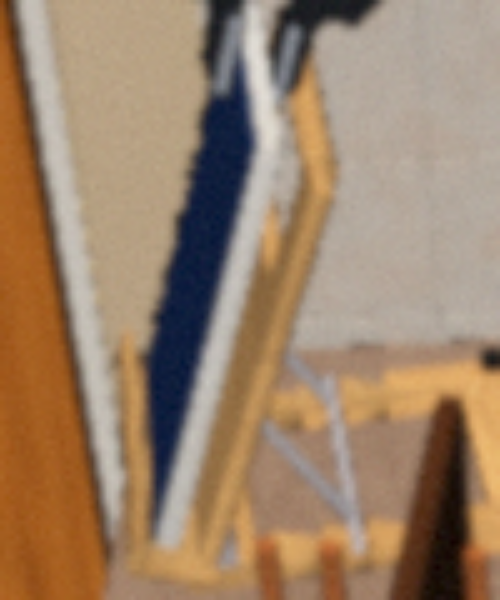

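The notebook stands inside the lip with the fingers open, but the board looks steeper than before: its corner went from (352, 190) to (325, 190). I'll measure the angle.

```bash
cat > e.py <<'E'
from h import *
# board's right-side edge in the scene view: plane Y=-90, wood colour
p,d=arm.grab_frame("scene");c=arm.camera_params("scene");R=np.array(c["R"]);C=-R.T@np.array(c["t"])
hsv=cv2.cvtColor(p,cv2.COLOR_RGB2HSV);w=(hsv[...,0]>10)&(hsv[...,0]<25)&(hsv[...,1]>80)&(hsv[...,2]>90)
yw=np.radians(7.2);ex=np.array([np.cos(yw),np.sin(yw),0]);ey=np.array([-ex[1],ex[0],0]);H=np.array([433.7,184.2,0])
v,u=np.mgrid[:400,:640];D=np.stack([(u-c["cx"])/c["fx"],(v-c["cy"])/c["fy"],np.ones(u.shape)],-1)@R
t=((H@ey-90)-C@ey)/(D@ey);Q=C+D*t[...,None];X=(Q-H)@ex;Z=Q[...,2]
pts=[]
for vv in range(100,260):
    k=np.where(w[vv]&(X[vv]>-20)&(X[vv]<120)&(Z[vv]>70)&(Z[vv]<185))[0]
    if len(k): pts.append((X[vv,k.max()],Z[vv,k.max()]))
pts=np.array(pts);l=cv2.fitLine(pts.astype(np.float32),cv2.DIST_HUBER,0,.01,.01).ravel()
print(len(pts),"back edge angle",np.arctan2(abs(l[1]),l[0]*np.sign(l[1])),pts[::12].round(0).tolist())
# book page side (right), plane Y=-73
t=((H@ey-73)-C@ey)/(D@ey);Q=C+D*t[...,None];X=(Q-H)@ex;Z=Q[...,2]
k=(hsv[...,1]<45)&(hsv[...,2]>120)&(X>-45)&(X<75)&(Z>55)&(Z<205)
S=cloud("scene",d);k&=abs((S-H)@ey+73)<25
a=np.c_[X[k],Z[k]];l=cv2.fitLine(a.astype(np.float32),cv2.DIST_HUBER,0,.01,.01).ravel()
print(len(a),"book angle",np.arctan2(abs(l[1]),l[0]*np.sign(l[1])),"x at z 60,120",[round(float(l[2]+(z-l[3])*l[0]/l[1]),1) for z in(60,120)])
s=arm.read_state();print(s["t"],s["grip_force"],s["wrist_force"],s["tcp_pos"])
E
python3 e.py
```

```text
48 back edge angle 2.3250086 [[54.0, 184.0], [43.0, 156.0], [120.0, 114.0], [118.0, 82.0]]
361 book angle 1.2650067 x at z 60,120 [-12.9, 6.0]
15.55 0.17025390174239874 [-0.13286596 -0.33601401 -0.22637331] [468.70274503 188.83226199 219.37858178]
```

```bash
cat > e2.py <<'E'
from h import *
def back(p):
    c=arm.camera_params("scene");R=np.array(c["R"]);C=-R.T@np.array(c["t"])
    hsv=cv2.cvtColor(p,cv2.COLOR_BGR2HSV);w=(hsv[...,0]>10)&(hsv[...,0]<25)&(hsv[...,1]>100)&(hsv[...,2]>90)
    yw=np.radians(7.2);ex=np.array([np.cos(yw),np.sin(yw),0]);ey=np.array([-ex[1],ex[0],0]);H=np.array([433.7,184.2,0])
    v,u=np.mgrid[:400,:640];D=np.stack([(u-c["cx"])/c["fx"],(v-c["cy"])/c["fy"],np.ones(u.shape)],-1)@R
    t=((H@ey-90)-C@ey)/(D@ey);Q=C+D*t[...,None];X=(Q-H)@ex;Z=Q[...,2]
    pts=[]
    for vv in range(100,260):
        k=np.where(w[vv]&(X[vv]>-20)&(X[vv]<90)&(Z[vv]>115)&(Z[vv]<185))[0]
        if len(k): pts.append((X[vv,k.max()],Z[vv,k.max()]))
    pts=np.array(pts);th=np.pi/2-np.arctan2(pts[:,0],pts[:,1]-24)
    return np.median(th),np.polyfit(pts[:,1],pts[:,0],1)
if __name__=="__main__":
    for f,(a,b,e,g),s in(("s2",(130,330,150,400),3),("s4",(60,260,150,400),3),("s5",(110,230,190,290),5),("s6",(110,230,190,290),5)):
        z=np.zeros((400,640,3),np.uint8);z[a:b,e:g]=cv2.resize(cv2.imread(f"pics/{f}.png"),(g-e,b-a),interpolation=cv2.INTER_AREA)
        print(f,*back(z))
    p,_=arm.grab_frame("scene");print("now",*back(np.ascontiguousarray(p[:,:,::-1])))
E
python3 e2.py
```

```text
s2 1.2271061775761085 [ 0.08633944 31.13777739]
s4 1.2128991166226388 [ 0.0514919  45.03115157]
s5 1.211380555269784 [-0.19195989 84.64188967]
s6 1.2602905817662233 [-0.31806747 98.4397177 ]
now 1.2602905817662233 [-0.31806747 98.4397177 ]
```

Request:
{"op": "carry_out", "data": {"steps": [[0.62, 2, 0.25, -0.5, 0, 0, 0], [0.62, 4, 0.5, -1, 0, 0, 0], [0.62, 6, 0.75, -1.5, 0, 0, 0], [0.62, 8, 1, -2, 0, 0, 0], [0.62, 8, 1, -2, 0, 0, 0]]}}

```text
t: 16.1
tcp_pos: [476.9, 189.9, 217.3]
orientation: [[-0.126, 0.944, -0.304], [0.992, 0.12, -0.039], [-0.0, -0.306, -0.952]]
wrist_force: [0.7, -0.2, 0.0]
gripper_width: 16.5
grip_force: 0.2
```

```bash
python3 e2.py | tail -1; python3 e.py | tail -2
```

```text
now 1.2467074588021707 [-0.28282146 94.55599173]
361 book angle 1.2199191 x at z 60,120 [-12.1, 9.9]
16.2 0.1932083878477897 [-0.1629305  -0.27844318 -0.28693199] [476.74411466 189.83785834 217.35740035]
```

Request:
{"op": "carry_out", "data": {"steps": [[0.62, 2, 0.25, -0.8, 0, 0, 0], [0.62, 4, 0.5, -1.6, 0, 0, 0], [0.62, 6, 0.75, -2.4, 0, 0, 0], [0.62, 6, 0.75, -2.4, 0, 0, 0]]}}

```text
t: 16.6
tcp_pos: [482.9, 190.6, 214.8]
orientation: [[-0.126, 0.944, -0.304], [0.992, 0.12, -0.038], [0.0, -0.306, -0.952]]
wrist_force: [1.2, 0.2, 0.0]
gripper_width: 16.2
grip_force: 0.2
```

```bash
python3 e2.py | tail -1; python3 e.py | tail -2
```

```text
now 1.2128991166226388 [-0.19199217 84.51092313]
365 book angle 1.1857111 x at z 60,120 [-11.4, 13.0]
16.7 0.20509874579147436 [ 1.53484417 -0.86840696  0.21272955] [482.7070719  190.5959021  214.91978954]
```

Request:
{"op": "carry_out", "data": {"steps": [[0.62, 0.9, 0.1, 3, 0, 0, 0], [0.62, 1.8, 0.2, 6, 0, 0, 0], [0.62, 2.7, 0.3, 9, 0, 0, 0], [0.62, 3.6, 0.5, 12, 0, 0, 0], [0.62, 4.5, 0.6, 15, 0, 0, 0], [0.62, 5.5, 0.7, 18, 0, 0, 0], [0.62, 6.5, 0.8, 21, 0, 0, 0], [0.62, 7.5, 0.9, 24, 0, 0, 0], [0.62, 7.5, 0.9, 24, 0, 0, 0]]}}

```text
t: 17.6
tcp_pos: [490.4, 191.5, 239.4]
orientation: [[-0.126, 0.945, -0.303], [0.992, 0.12, -0.038], [-0.0, -0.305, -0.952]]
wrist_force: [0.6, -0.4, -0.1]
gripper_width: 16.2
grip_force: 0.0
```

```bash
python3 e2.py | tail -1; python3 e.py | tail -2;python3 - <<'E'
from h import *
p,d=arm.grab_frame("scene"); cv2.imwrite("pics/s7.png",cv2.resize(p[90:250,190:310,::-1],None,fx=3.7,fy=3.7))
E
```

```text
now 1.210792686159782 [-0.18761988 84.06999874]
383 book angle 1.1482002 x at z 60,120 [-9.5, 17.5]
17.7 0.0 [-0.27382561  0.37280203  0.45997949] [490.20435926 191.50869001 238.96653691]
```

View pics/s7.png

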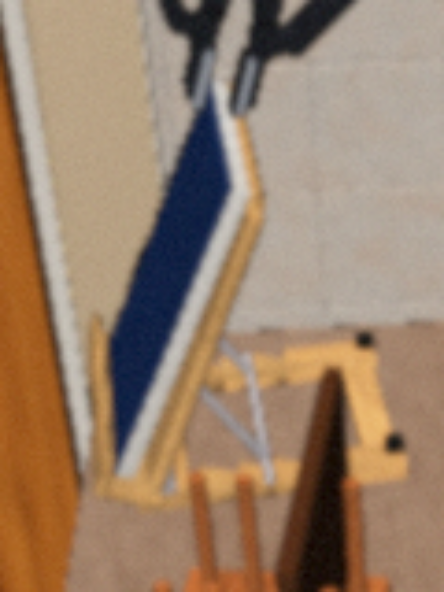

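The notebook leans on the board with its foot on the ledge inside the lip. The board is back at 1.17 with the prop in the notch, and the fingers are clear above. Retreat.

Request:
{"op": "carry_out", "data": {"steps": [[0.62, 4, 0.5, 12, 0, 0, 0], [0.62, 10, 1, 32, 0, 0, 0], [0.62, 18, 2, 60, 0, 0, 0], [0.62, 26, 3, 90, 0, 0, 0], [0.62, 26, 3, 90, 0, 0, 0], [0.62, 26, 3, 90, 0, 0, 0], [0.62, 26, 3, 90, 0, 0, 0]]}}

```text
t: 18.45
tcp_pos: [515.8, 194.5, 327.8]
orientation: [[-0.126, 0.944, -0.306], [0.992, 0.12, -0.039], [-0.0, -0.308, -0.951]]
wrist_force: [-1.0, 0.6, -0.7]
gripper_width: 16.2
grip_force: 0.0
```

```bash
python3 e2.py | tail -1; python3 e.py | tail -2; python3 -c "
from h import *
p,d=arm.grab_frame('top');q=cloud('top',d);yw=np.radians(7.2);ex=np.array([np.cos(yw),np.sin(yw)]);ey=np.array([-ex[1],ex[0]])
r=q[...,:2]-[433.7,184.2];X,Y,Z=r@ex,r@ey,q[...,2]
hsv=cv2.cvtColor(p,cv2.COLOR_RGB2HSV);k=(d>0)&(hsv[...,0]>100)&(hsv[...,0]<130)&(hsv[...,1]>120)&(abs(X)<120)&(abs(Y)<120)&(Z>40)&(Z<230)
print('cover',k.sum(),np.percentile(Y[k],[1,99]),Z[k].max(),np.polyfit(Z[k],X[k],1))
print(arm.hand_in())"
```

```text
now 1.2105464588739299 [-0.18360807 83.5465817 ]
379 book angle 1.1472203 x at z 60,120 [-9.5, 17.6]
18.55 0.0 [-0.10326227 -0.5326179  -0.20893191] [515.83270657 194.47670503 328.06579097]Traceback (most recent call last):
  File "<string>", line 6, in <module>
    print('cover',k.sum(),np.percentile(Y[k],[1,99]),Z[k].max(),np.polyfit(Z[k],X[k],1))
                          ~~~~~~~~~~~~~^^^^^^^^^^^^^
    return _quantile_unchecked(
        a, q, axis, out, overwrite_input, method, keepdims, weights)
    return _ureduce(a,
                    func=_quantile_ureduce_func,
    ...<5 lines>...
                    overwrite_input=overwrite_input,
                    method=method)
    r = func(a, **kwargs)
    result = _quantile(arr,
                       quantiles=q,
    ...<2 lines>...
                       out=out,
                       weights=wgt)
    slices_having_nans = np.isnan(arr[-1, ...])
                                  ~~~^^^^^^^^^
IndexError: index -1 is out of bounds for axis 0 with size 0
```

The arm hides the cover from above, but the scene view gives steady readings for board and notebook. Handing in.

```bash
python3 -c "
from rig import arm
print(arm.hand_in())"
```

```text
the job is handed in; nothing more can be done
None
```

The job is handed in, but no verdict came back: the board leans in the middle notch (about 1.17 rad measured), the notebook stands on the ledge leaning against it, and the bystanders look undisturbed in the pictures; the notebook's sideways position on the ledge was not measured after release because the arm blocked the top view.

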